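Slide the slate coaster out over the riser's edge for a guest

TASK

Push the dark slate coaster across the white riser with your fingertips until about 30 mm of it sticks out over the riser's long edge on the far side (the one facing away from the robot, towards the coffee table), lying flat and square to that edge, so that a guest can take it by the overhang. Slide it only: never lift, carry or tip it, and do not let it fall. Leave the cork coaster with its glass, the remote, the owl, the dice cup and the die where they are, then take the hand away.

Things in the scene. Friction and masses are not known exactly. Their poses are not given: they have to be found in the camera images.
- riser_edge (a point): the middle of the riser's far long edge, at its top face. The riser is a low white shelf fixed on the walnut console, 240 mm (x) by 520 mm (y), its flat top 50 mm above the console. The point's x axis is level and points out over the edge, away from the robot and square to the edge; y runs along the edge; z is up. The riser lies at x = -240 to 0 mm, y = -260 to +260 mm in these axes. It is turned by up to 15 degrees.
- slate: loose dark grey slate coaster, 100 x 100 x 8 mm, about 0.11 to 0.22 kg, lying flat on the riser, left or right of the remote, turned up to 17 degrees from square to the riser. Origin at the centre of its underside; x and y are parallel to its sides, z up. It slides with ordinary friction and stays where it is left. With its sides square to the edge and 30 mm sticking out, its centre is 20 mm inside the edge.
- cork_coaster: loose tan cork coaster, 100 x 100 x 8 mm, on the riser on the other side of the remote, a glass on it; to be left alone. Origin at the centre of its underside, axes parallel to its sides, z up
- tumbler: clear glass tumbler, 72 mm across the rim, 95 mm high, standing on the cork coaster. Origin at the centre of its underside, z up
- remote: black remote control, 150 x 44 x 18 mm, lying on the middle of the riser with its length (x axis) roughly square to the long edge. Origin at the centre of its underside, z up
- owl: white ceramic owl, 140 mm high, 85 mm across, on the console to the left (+y) of the riser. Origin at the centre of its underside, z up
- dice_cup: yellow plastic dice cup, open at the top, 76 mm across, 100 mm high, on the console to the right (-y) of the riser. Origin at the centre of its underside, z up
- die: white die, an 18 mm cube, on the console near the dice cup. Origin at the centre of its underside, z up
Mind the look-alikes: they are no part of the job. Several things have the shape of the slate; the one meant has the colours described above. There is more than one size of the tumbler; the job needs the smaller.

How it is judged:
By the outcome, as a careful person would: the job done as asked, in the order asked, and still so for the second after the job is handed in, with the robot touching nothing.
It also fails if it takes over 34 s, if anything falls off the work surface, if the arm or the gripper's body presses on something with over 40 N, if the wrist force passes 120 N, or if a joint passes its speed limit or range.

ROBOT

A 7-joint arm with a two-finger parallel gripper is mounted at the origin on the work surface. World frame = base frame: x ahead of the robot, y to its left, z up, the work surface at z = 0. Lengths are in m, angles in rad, forces in N, time in s.
With the tool pointing down it reaches from about 0.4 to 0.85 m from the base axis. Payload 4.5 kg.
Tool frame: the origin (TCP) lies between the finger pads; the fingertips stand 11 mm ahead of it and the grasp point (between the pads) lies 8 mm behind it; z points along the fingers, y is the line along which they close (so a half turn about z gives the same grasp; the last joint's range is limited). The gripper opens to 85 mm and grips with 20 to 120 N. Pads are 22 mm wide; open, the fingers measure 114 mm over their backs; the gripper's body (76 mm by 85 mm) begins 54 mm behind the grasp point. The pads swing forward as they close: fully open they stand 13 mm farther back than shut.
Start: joints at [0.034, 0.689, -0.195, 1.565, 0.157, 0.902, -0.215], TCP at [0.625, 0, 0.242] pointing down, gripper open.
Joint ranges: [-3.01, 3.01], [-0.46, 2.08], [-1.47, 1.51], [0.13, 2.56], [-1, 4.14], [0.04, 2.09], [-2.66, 2.66]. Speed limits (rad/s): [2.57, 2.57, 3.14, 3.14, 3.14, 3.14, 3.14].

INTERFACE

Orientations are given as [roll, pitch, yaw] about the fixed x, y, z axes, in that order (R = Rz(yaw) Ry(pitch) Rx(roll)).
In Python, from station import robot gives the robot as it stands. The module is installed in compiled form; this text tells all that it offers.
- The arm moves only by the tool jog_arm, never from a script. Its argument "plan" is one flat list of numbers, 6 for each row, row after row: the shift along the tool's x, y, z in cm, then the turn, a rotation vector about the tool's x, y, z in degrees. In form: [x, y, z, wx, wy, wz, x, y, z, wx, wy, wz, ...]. A call has 1 to 20 rows; each row is the pose to reach, as a shift and turn from the pose commanded when the call began, along the tool's axes at that moment; what a row does not reach only later rows make up. A row lasts 1/10 s, in which the tool goes at most 50 mm and 8.59 degrees, less where a joint would pass 70% of its speed; a pose out of reach is approached as far as the arm can. A call with a gripper value outside its range is refused whole. "jaw" is the opening, from -1 (shut) to 1 (fully open), so that 0 is half open, set as the call begins (left out, the last holds). The fingers move at their own pace and stop on an object; the grip force is fixed at half the most. Time passes only in rows, so rows that repeat a pose let the fingers close. It gives the time, the measured TCP pose, the force and the opening at its end, in the units of the state.
- robot.get_state(): the state, without advancing time (a new reading comes with each control period).
- robot.get_image(name): name is "scene" or "side" or "wrist"; returns the picture (420x560x3 uint8, blue, green, red); there is no depth.
- robot.calibration(name): a dict with "intrinsics" (3x3 intrinsics, pixels), "eye" and "attitude" of the camera in the world; the wrist camera has in their place "mount" (4x4, takes a point from camera to tool coordinates, whose origin is the TCP and whose axes are the flange's). Camera axes: x right, y down, z forward; pixel columns grow to the right and rows downward; lengths in m; the calibration is good to about 2 mm. A picture is of the moment at which its call begins: read the wrist's pose just before it. calibration takes no time and is no camera call.
- robot.close_job(): hands the job in, once; it reports no verdict.
The state is a dict: "t": time; "qpos": joint angles; "qd": joint speeds; "tau": joint torques, N m; "tcp_pos": TCP position; "tool_rot": TCP orientation; "ft_force": force on the tool from outside, world axes, zero at the start; "ft_torque": the same for the moment, N m; "opening": finger opening in m.
Only numpy, scipy, OpenCV 4.12 (cv2) and the standard library are available. Lean on these libraries where they do the work, as an engineer would, in place of code of your own. Each camera call takes 0.05 s, during which the arm holds its last target. There are 200 camera calls.

## Working session

There is one attempt and no reset: what is moved stays moved. The work goes in short steps, Python scripts to look and compute and a tool call to move; the robot and the scene stay as the last step left them, time stands still between calls to the robot, and variables do not carry over. Pictures are saved under pics/ and viewed, on a budget of 10 in all, crops included, one or two more only if the job needs it, and the job is handed in when it is done.

Besides the shell and the picture viewer there is one more tool, called after "Request:" as name(argument=value, ...) on one line, values as JSON. jog_arm: Moves the arm, as the interface text tells. Its arguments: {"type":"object","properties":{"plan":{"type":"array"},"jaw":{"type":"number"}},"required":["plan"]}

```bash
mkdir -p pics
python3 - <<'E'
from station import robot
import cv2,numpy as np
np.set_printoptions(precision=4,suppress=True)
s=robot.get_state();print(s['t'],s['tcp_pos'],s['tool_rot'],s['ft_force'])
for n in ("scene","side","wrist"):
    im=robot.get_image(n);cv2.imwrite(f"pics/{n}0.png",im);print(n,robot.calibration(n))
E
```

```text
0.0 [ 0.6244 -0.      0.2415] [-3.1398  0.0001  1.5709] [ 1.109  -0.4497 -0.1411]
scene {'intrinsics': array([[478.6866,   0.    , 283.4568],
       [  0.    , 478.6866, 212.4999],
       [  0.    ,   0.    ,   1.    ]]), 'eye': array([1.9625, 0.208 , 1.113 ]), 'attitude': array([-2.1897, -0.0192,  1.7396])}
side {'intrinsics': array([[428.2605,   0.    , 282.6465],
       [  0.    , 428.2605, 205.0937],
       [  0.    ,   0.    ,   1.    ]]), 'eye': array([ 0.3027, -1.0219,  0.776 ]), 'attitude': array([-2.1745, -0.0013, -0.2075])}
wrist {'intrinsics': array([[312.8486,   0.    , 278.3996],
       [  0.    , 312.8486, 209.1787],
       [  0.    ,   0.    ,   1.    ]]), 'mount': array([[ 0.0002, -0.9454, -0.326 ,  0.0846],
       [ 1.    ,  0.0006, -0.001 ,  0.0006],
       [ 0.0012, -0.326 ,  0.9454, -0.1321],
       [ 0.    ,  0.    ,  0.    ,  1.    ]])}
```

View pics/scene0.png

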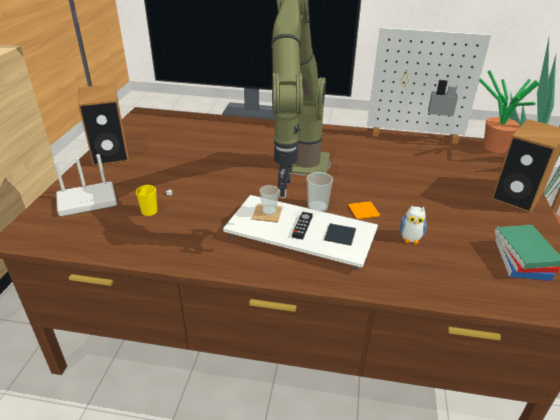

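View pics/side0.png

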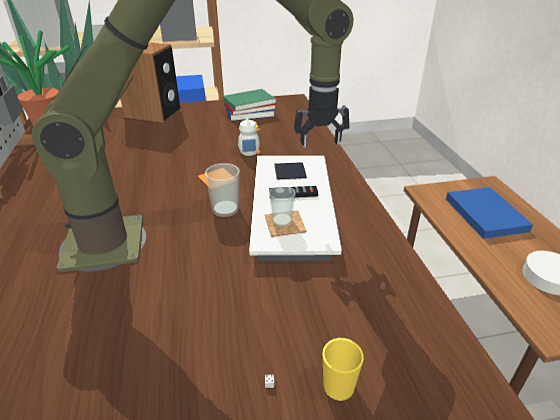

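View pics/wrist0.png

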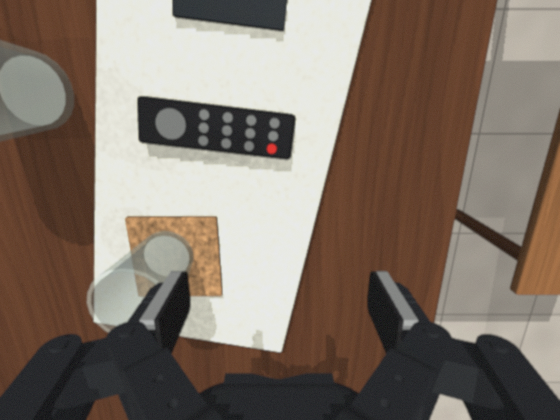

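The scene camera shows the slate at (340,234), the remote at (303,225), the cork with its small tumbler at (267,213), and a large look-alike tumbler at (318,190) behind the riser. The side camera has the slate at (290,171). The wrist view cuts off part of the slate, at its top edge around (230,10). Next I measure the corners.

```bash
cat > h.py <<'E'
from station import robot
import cv2,numpy as np
from scipy.spatial.transform import Rotation as R
np.set_printoptions(precision=4,suppress=True)
def cam(n,s=None):
    c=robot.calibration(n)
    if n!='wrist': return c['intrinsics'],np.array(c['eye']),R.from_euler('xyz',c['attitude']).as_matrix()
    T=np.eye(4);T[:3,:3]=R.from_euler('xyz',s['tool_rot']).as_matrix();T[:3,3]=s['tcp_pos']
    T=T@c['mount'];return c['intrinsics'],T[:3,3],T[:3,:3]
def rays(c,p):
    K,e,A=c;p=np.asarray(p,float).reshape(-1,2)
    return e,np.c_[p,np.ones(len(p))]@np.linalg.inv(K).T@A.T
def plane(c,p,z):
    e,d=rays(c,p);return e+d*((z-e[2])/d[:,2])[:,None]
def tri(c1,p1,c2,p2):
    A=np.zeros((3,3));b=np.zeros(3)
    for c,p in((c1,p1),(c2,p2)):
        e,d=rays(c,p);d=d[0]/np.linalg.norm(d);M=np.eye(3)-np.outer(d,d);A+=M;b+=M@e
    return np.linalg.solve(A,b)
def quad(mask,seed):
    "four corners of the blob containing seed, by lines fitted to the contour"
    n,l=cv2.connectedComponents(mask.astype(np.uint8));m=(l==l[seed[1],seed[0]]).astype(np.uint8)
    c=max(cv2.findContours(m,cv2.RETR_EXTERNAL,cv2.CHAIN_APPROX_NONE)[0],key=cv2.contourArea)
    h=cv2.convexHull(c);L=cv2.arcLength(h,True)
    for k in np.arange(.01,.2,.005):
        a=cv2.approxPolyDP(h,k*L,True)
        if len(a)==4:break
    a=a[:,0].astype(float);C=c[:,0].astype(float);ln=[]
    for i in range(4):
        p,q=a[i],a[(i+1)%4];u=(q-p)/np.linalg.norm(q-p);w=C-p;t=w@u/np.linalg.norm(q-p);d=abs(w@[-u[1],u[0]])
        f=cv2.fitLine(C[(t>.1)&(t<.9)&(d<3)].astype(np.float32),cv2.DIST_HUBER,0,.01,.01).ravel()
        ln.append(np.cross([f[2],f[3],1],[f[2]+f[0],f[3]+f[1],1]))
    x=[np.cross(ln[i-1],ln[i]) for i in range(4)]
    return np.array([v[:2]/v[2] for v in x])
E
python3 - <<'E'
from h import *
W={}
for n,sl,rs in(("scene",(340,234),(322,247)),("side",(290,171),(325,200))):
    im=cv2.imread(f"pics/{n}0.png");c=cam(n);mx=im.max(2).astype(int)
    s=quad(mx<75,sl); r=quad((im.min(2)>(170)),rs)
    print(n,"slate px",s.round(1).tolist(),"riser px",r.round(1).tolist())
    print(plane(c,s,.058),'\n',plane(c,r,.05));W[n]=(c,s,r)
for k,z in((1,.058),(2,.05)):
  for p in W['scene'][k]:
    P=plane(W['scene'][0],p,z);Q=plane(W['side'][0],W['side'][k],z);j=np.argmin(np.linalg.norm(Q-P,axis=1))
    print(k,"tri",tri(W['scene'][0],p,W['side'][0],W['side'][k][j]))
E
```

```text
scene slate px [[330.1, 224.5], [353.9, 229.0], [349.5, 243.6], [325.3, 239.1]] riser px [[222.1, 229.8], [250.1, 194.9], [377.0, 224.8], [361.8, 266.3]]
[[0.5403 0.1605 0.058 ]
 [0.5507 0.2482 0.058 ]
 [0.6385 0.2373 0.058 ]
 [0.6297 0.1515 0.058 ]] 
 [[ 0.6378 -0.223   0.05  ]
 [ 0.3931 -0.1749  0.05  ]
 [ 0.4974  0.3319  0.05  ]
 [ 0.7406  0.2845  0.05  ]]
side slate px [[301.3, 162.6], [305.7, 176.5], [277.3, 178.3], [275.5, 164.2]] riser px [[323.1, 156.0], [341.3, 254.0], [249.0, 254.0], [257.3, 156.0]]
[[0.6345 0.2366 0.058 ]
 [0.6259 0.1425 0.058 ]
 [0.5327 0.1504 0.058 ]
 [0.5451 0.2435 0.058 ]] 
 [[ 0.7263  0.2817  0.05  ]
 [ 0.6221 -0.2385  0.05  ]
 [ 0.3906 -0.1901  0.05  ]
 [ 0.4954  0.3298  0.05  ]]
1 tri [0.5342 0.16   0.0528]
1 tri [0.5462 0.2485 0.0549]
1 tri [0.6354 0.2378 0.0565]
1 tri [0.6271 0.1506 0.0544]
2 tri [ 0.6262 -0.2272  0.0402]
2 tri [ 0.3895 -0.1784  0.0439]
2 tri [0.4957 0.332  0.0488]
2 tri [0.7301 0.2867 0.0443]
```

Request:
jog_arm(plan=[4,-2,0,0,0,8,8,-4,0,0,0,16,12,-6,0,0,0,24,16,-8,0,0,0,32,20,-10,0,0,0,40,21,-11,0,0,0,48,21,-11,0,0,0,56,21,-11,0,0,0,64,21,-11,0,0,0,72,21,-11,0,0,0,80,21,-11,0,0,0,88,21,-11,0,0,0,96,21,-11,0,0,0,101,21,-11,0,0,0,101,21,-11,0,0,0,101], jaw=0.2)

```text
t: 1.65
tcp_pos: [0.5148, 0.2101, 0.2421]
tool_rot: [3.141, 0.0, -0.189]
ft_force: [-0.1, -0.6, -0.1]
opening: 0.0513
```

Run:
```python
from h import *
s=robot.get_state();print(s['t'],s['tcp_pos'],s['tool_rot'],s['qpos'],s['opening'],s['ft_force'])
im=robot.get_image('wrist');cv2.imwrite('pics/wrist1.png',im)
for n,p in(("scene",(318,206)),("side",(225,208)),("side",(250,152))):print(plane(cam(n),p,0))
```

```text
1.65 [0.5148 0.2101 0.2421] [ 3.1413  0.0003 -0.1895] [-0.6803  0.6216  0.3527  1.7937 -0.2906  0.7779 -1.9399] 0.05130380852180157 [-0.0923 -0.6463 -0.056 ]
[[0.3454 0.0977 0.    ]]
[[0.3539 0.1005 0.    ]]
[[0.4861 0.4611 0.    ]]
```

View pics/wrist1.png

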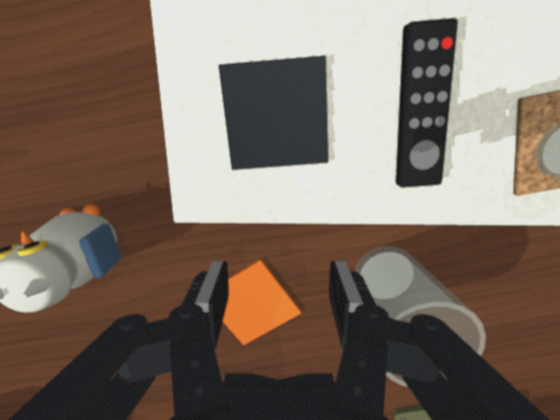

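The wrist view shows the slate at (275,112) and the riser's rear edge along row 223, nearly level in the picture. The owl is clear on the left and the big tumbler is clear at (420,310).

```bash
cat >> h.py <<'E'
def riser_line(c,im,cols,r0,r1,far=False):
    "riser edge from white->not white transitions, in columns cols between rows r0,r1, on z=.05"
    P=[]
    for u in cols:
        w=np.where(im[r0:r1,u].min(1)>150)[0]
        if len(w):P.append((u,r0+(w[0]-.5 if far else w[-1]+.5)))
    Q=plane(c,P,.05)[:,:2].astype(np.float32)
    f=cv2.fitLine(Q,cv2.DIST_HUBER,0,.001,.001).ravel();d=f[:2]*np.sign(f[1]);return f[2:],d
def inriser(E,n,P):return np.c_[(P[:,:2]-E)@n,(P[:,:2]-E)@[-n[1],n[0]]]
E
python3 - <<'E'
from h import *
s=robot.get_state();c=cam('wrist',s);im=cv2.imread('pics/wrist1.png')
q=quad(im.max(2)<75,(275,112));S=plane(c,q,.058);print(q.round(1).tolist(),'\n',S,'\nside lengths',np.linalg.norm(S-np.roll(S,1,0),axis=1),'centre',S.mean(0))
for i in range(4):v=S[i]-S[i-1];print('side dir deg',np.degrees(np.arctan2(v[1],v[0])))
p,d=riser_line(c,im,range(185,390,5),190,260);n=np.array([d[1],-d[0]]);print('riser yaw',np.degrees(np.arctan2(n[1],n[0])),n)
# side-view far edge
cs=cam('side');A=plane(cs,[[323.1,156],[341.3,254]],.05)[:,:2];print('side far corners dist from rear edge',(A-p)@n)
B=plane(cs,[[249,254],[257.3,156]],.05)[:,:2];print('side rear corners',(B-p)@n)
sq=np.array([[301.3,162.6],[305.7,176.5],[277.3,178.3],[275.5,164.2]])
for x in q:
  P=plane(c,x,.058);Q=plane(cs,sq,.058);j=np.argmin(np.linalg.norm(Q-P,axis=1));print('tri',tri(c,x,cs,sq[j]))
# left corner of rear edge gives along-edge
L=plane(c,[[174.5,222]],.05)[0,:2]; E=L+.24*n-.26*d;print('E',E,'p+.24n',p+.24*n)
print('slate in riser',inriser(E,n,S),inriser(E,n,S).mean(0),'tcp',inriser(E,n,s['tcp_pos'][None]))
E
```

```text
[[323.5, 56.8], [326.5, 160.6], [232.7, 167.9], [219.6, 65.5]] 
 [[0.6277 0.1468 0.058 ]
 [0.5326 0.1574 0.058 ]
 [0.5434 0.2527 0.058 ]
 [0.6387 0.2421 0.058 ]] 
side lengths [0.0958 0.0957 0.0959 0.0959] centre [0.5856 0.1998 0.058 ]
side dir deg -96.55684369147397
side dir deg 173.66709722773138
side dir deg 83.593656119314
side dir deg -6.393234721621498
riser yaw -11.325107 [ 0.9805 -0.1964]
side far corners dist from rear edge [0.2369 0.2371]
side rear corners [0.0006 0.0012]
tri [0.6275 0.1466 0.0556]
tri [0.5329 0.1567 0.0545]
tri [0.5447 0.2528 0.0535]
tri [0.6376 0.2429 0.0543]
E [0.6791 0.03  ] p+.24n [0.7042 0.1562]
slate in riser [[-0.0733  0.1044]
 [-0.1686  0.0961]
 [-0.1769  0.1917]
 [-0.0813  0.1999]] [-0.125  0.148] tcp [[-0.1964  0.1443]]
```

Request:
jog_arm(plan=[-0.7,-0.4,3,0,0,0.5,-0.7,-0.4,7,0,0,0.5,-0.7,-0.4,11,0,0,0.5,-0.7,-0.4,14,0,0,0.5,-0.7,-0.4,16,0,0,0.5,-0.7,-0.4,17,0,0,0.5,-0.7,-0.4,17,0,0,0.5,-0.7,-0.4,17,0,0,0.5])

```text
t: 2.5
tcp_pos: [0.5096, 0.2154, 0.0731]
tool_rot: [-3.141, -0.001, -0.201]
ft_force: [0.1, 0.4, -0.2]
opening: 0.0514
```

Request:
jog_arm(plan=[0,0,0.2,0,0,0,0,0,0.4,0,0,0,0,0,0.5,0,0,0,0,0,0.5,0,0,0])

```text
t: 2.9
tcp_pos: [0.509, 0.2154, 0.0675]
tool_rot: [-3.141, -0.0, -0.2]
ft_force: [0.4, 0.9, -0.3]
opening: 0.051
```

Request:
jog_arm(plan=[0,0,0.1,0,0,0,0,0,0.2,0,0,0,0,0,0.2,0,0,0])

```text
t: 3.2
tcp_pos: [0.5088, 0.2152, 0.0652]
tool_rot: [3.141, 0.0, -0.201]
ft_force: [-0.4, 0.2, -0.0]
opening: 0.0513
```

Request:
jog_arm(plan=[0,0,0.1,0,0,0,0,0,0.2,0,0,0,0,0,0.2,0,0,0])

```text
t: 3.5
tcp_pos: [0.5088, 0.2153, 0.0631]
tool_rot: [3.141, 0.0, -0.201]
ft_force: [-0.1, 0.6, 0.5]
opening: 0.0517
```

Request:
jog_arm(plan=[0,0,0.1,0,0,0,0,0,0.2,0,0,0,0,0,0.2,0,0,0])

```text
t: 3.8
tcp_pos: [0.5088, 0.2153, 0.0611]
tool_rot: [3.141, 0.0, -0.201]
ft_force: [-0.1, 0.4, -0.5]
opening: 0.0514
```

Run:
```python
from h import *
s=robot.get_state();print(s['t'],s['tcp_pos'],s['ft_force'])
im=robot.get_image('wrist');cv2.imwrite('pics/wrist2.png',im)
```

```text
3.8 [0.5088 0.2153 0.0611] [-0.1204  0.4207 -0.4661]
```

View pics/wrist2.png

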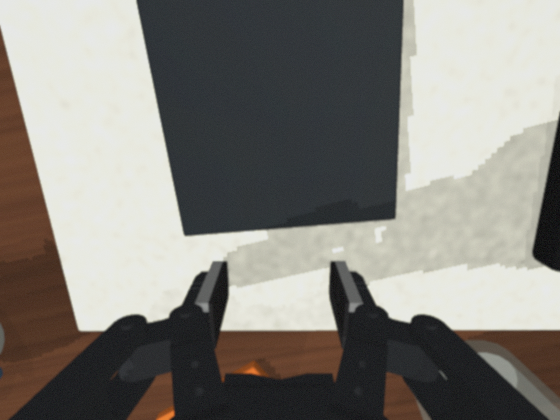

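The wrist view shows both fingertips clear behind the slate's rear edge, which runs from (185,235) to (395,218), and they are roughly centred on it. I keep lowering to find the surface.

Request:
jog_arm(plan=[0,0.2,0.1,0,0,0,0,0.2,0.2,0,0,0,0,0.2,0.2,0,0,0])

```text
t: 4.15
tcp_pos: [0.5084, 0.2132, 0.0592]
tool_rot: [3.141, 0.0, -0.201]
ft_force: [0.6, 0.1, -0.7]
opening: 0.0512
```

Request:
jog_arm(plan=[0,0,0.1,0,0,0,0,0,0.1,0,0,0])

```text
t: 4.35
tcp_pos: [0.5085, 0.2134, 0.0582]
tool_rot: [3.142, 0.0, -0.201]
ft_force: [-0.1, 0.2, -0.8]
opening: 0.0511
```

Request:
jog_arm(plan=[0,0,0.1,0,0,0,0,0,0.1,0,0,0])

```text
t: 4.55
tcp_pos: [0.5086, 0.2134, 0.0579]
tool_rot: [-3.141, -0.0, -0.201]
ft_force: [-1.2, -0.0, 5.5]
opening: 0.0513
```

Request:
jog_arm(plan=[0,0,-0.3,0,0,0,0,0,-0.3,0,0,0,0.5,0,-0.3,0,0,0,1,0,-0.3,0,0,0,1.5,0,-0.3,0,0,0,2,0,-0.3,0,0,0,2.5,0,-0.3,0,0,0,3,0,-0.3,0,0,0,3.5,0,-0.3,0,0,0,4,0,-0.3,0,0,0,4.5,0,-0.3,0,0,0,5,0,-0.3,0,0,0,5.5,0,-0.3,0,0,0,6,0,-0.3,0,0,0,6.5,0,-0.3,0,0,0,7,0,-0.3,0,0,0,7.5,0,-0.3,0,0,0,7.8,0,-0.3,0,0,0,8,0,-0.3,0,0,0,8,0,-0.3,0,0,0])

```text
t: 6.55
tcp_pos: [0.5874, 0.1973, 0.0604]
tool_rot: [-3.141, -0.001, -0.201]
ft_force: [-1.2, 0.0, 0.1]
opening: 0.0511
```

Run:
```python
from h import *
s=robot.get_state();print(s['t'],s['tcp_pos'],s['ft_force'])
E_=np.array([.6791,.03]);n=np.array([.9805,-.1964]);print('tcp riser',inriser(E_,n,s['tcp_pos'][None]))
im=robot.get_image('wrist');cv2.imwrite('pics/wrist3.png',im)
im=robot.get_image('side');cv2.imwrite('pics/side3.png',im)
q=quad(im.max(2)<75,(310,171));print(q.round(1).tolist());print(inriser(E_,n,plane(cam('side'),q,.058)))
```

```text
6.55 [0.5874 0.1973 0.0604] [-1.2068  0.0117  0.1033]
tcp riser [[-0.1228  0.146 ]]
[[278.4, 120.2], [300.6, 119.7], [326.8, 179.3], [291.6, 175.8]]
[[-0.1629  0.5559]
 [-0.0707  0.5601]
 [-0.0069  0.0817]
 [-0.1202  0.1047]]
```

View pics/wrist3.png

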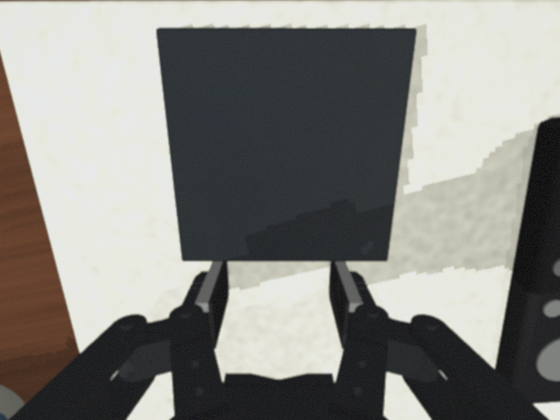

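The slate now sits square against both fingertips, from (160,29) to (415,29) at the front and along row 260 at the rear. The riser's far edge is at about row 2. I measure from this picture.

Run:
```python
from h import *
s=robot.get_state();c=cam('wrist',s);im=cv2.imread('pics/wrist3.png')
p,d=riser_line(c,im,range(120,460,5),0,28,far=True);n=np.array([d[1],-d[0]]);print('riser yaw',np.degrees(np.arctan2(n[1],n[0])))
for u in(120,280,450):print(im[:6,u].min(1))
m=im.max(2)<75;m[258:]=False
q=quad(m,(280,100));print(q.round(1).tolist())
for z in(.058,.056):
  S=plane(c,q,z);print(z,(S[:,:2]-p)@n,(S[:,:2]-p)@d-np.mean((S[:,:2]-p)@d));
print('tcp',(s['tcp_pos'][:2]-p)@n)
```

```text
riser yaw -11.299651
[132 176 204 216 223 224]
[160 193 211 219 223 224]
[197 208 217 222 224 224]
[[414.9, 29.0], [386.0, 257.0], [182.8, 257.0], [157.1, 29.0]]
0.058 [-0.0118 -0.1085 -0.1082 -0.0115] [-0.0491 -0.0487  0.049   0.0488]
0.056 [-0.0114 -0.1095 -0.1092 -0.0111] [-0.0498 -0.0494  0.0497  0.0495]
tcp -0.12203050766264664
```

Request:
jog_arm(plan=[0.5,0,0,0,0,0,1,0,0,0,0,0,1.5,0,0,0,0,0,2,0,0,0,0,0,2.5,0,0,0,0,0,3,0,0,0,0,0,3.3,0,0,0,0,0,3.5,0,0,0,0,0,3.5,0,0,0,0,0])

```text
t: 7.55
tcp_pos: [0.6217, 0.1902, 0.0603]
tool_rot: [-3.142, -0.001, -0.201]
ft_force: [-0.4, -0.9, -1.2]
opening: 0.0511
```

Run:
```python
from h import *
s=robot.get_state();print(s['t'],s['tcp_pos'],s['ft_force'])
im=robot.get_image('wrist');cv2.imwrite('pics/wrist4.png',im)
print('tcp riser',inriser(np.array([.6791,.03]),np.array([.9805,-.1964]),s['tcp_pos'][None]))
```

```text
7.55 [0.6217 0.1902 0.0603] [-0.4195 -0.9391 -1.1681]
tcp riser [[-0.0877  0.1458]]
```

View pics/wrist4.png

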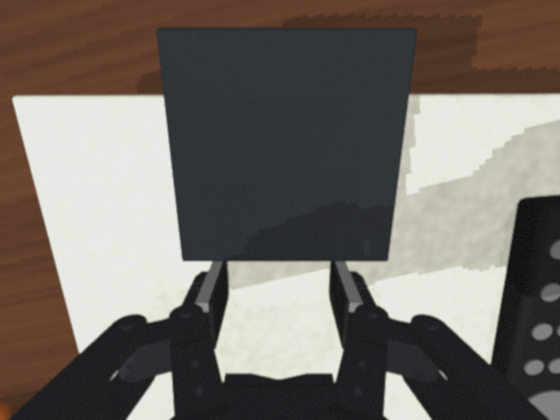

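The slate's front edge is on row 29 and the riser's far edge on row 95, so it already overhangs.

Run:
```python
from h import *
s=robot.get_state();c=cam('wrist',s);im=cv2.imread('pics/wrist4.png')
cols=[*range(30,150,5),*range(425,550,5)]
p,d=riser_line(c,im,cols,80,130,far=True);n=np.array([d[1],-d[0]]);print('riser yaw',np.degrees(np.arctan2(n[1],n[0])))
C=plane(c,[[157.1,28.5],[414.9,28.5],[184,260.5],[387,260.5]],.058);print('slate x',(C[:,:2]-p)@n)
print('at .05',(plane(c,[[157.1,28.5]],.05)[:,:2]-p)@n,'tcp',(s['tcp_pos'][:2]-p)@n)
```

```text
riser yaw -11.353261
slate x [ 0.0237  0.0234 -0.075  -0.0752]
at .05 [0.0252] tcp -0.08700705709788958
```

Request:
jog_arm(plan=[0.2,0,0,0,0,0,0.4,0,0,0,0,0,0.6,0,0,0,0,0,0.6,0,0,0,0,0,-0.5,0,0,0,0,0,-1.5,0,0,0,0,0,-2,0,-2,0,0,0,-2.5,0,-6,0,0,0,-3,0,-10,0,0,0,-3,0,-14,0,0,0,-3,0,-16,0,0,0,-3,0,-16,0,0,0])

```text
t: 8.8
tcp_pos: [0.594, 0.1969, 0.2241]
tool_rot: [-3.138, -0.007, -0.201]
ft_force: [0.1, -0.3, 0.1]
opening: 0.0513
```

Run:
```python
from h import *
s=robot.get_state();print(s['t'],s['tcp_pos'],s['ft_force'])
im=robot.get_image('wrist');cv2.imwrite('pics/wrist5.png',im);cv2.imwrite('pics/side5.png',robot.get_image('side'))
c=cam('wrist',s);q=quad(im.max(2)<75,(280,90));print(q.round(1).tolist())
l,r=int(q[:,0].min()),int(q[:,0].max());top=int(q[:,1].min())
cols=[*range(l-40,l-8,3),*range(r+25,r+80,3)]
try:
  p,d=riser_line(c,im,cols,top,top+80,far=True);n=np.array([d[1],-d[0]]);print('riser yaw',np.degrees(np.arctan2(n[1],n[0])))
except Exception as e:print(e)
S=plane(c,q,.058)
print((S[:,:2]-p)@n,'model E',inriser(np.array([.6791,.03]),np.array([.9805,-.1964]),S))
for i in range(4):v=S[i]-S[i-1];print(np.degrees(np.arctan2(v[1],v[0])))
```

```text
8.8 [0.594  0.1969 0.2241] [ 0.0759 -0.2512  0.0748]
[[346.4, 24.7], [333.4, 144.0], [233.4, 144.0], [225.2, 28.0]]
riser yaw -11.503429
[ 0.0313 -0.0675 -0.0676  0.0289] model E [[ 0.0299  0.0905]
 [-0.0689  0.0962]
 [-0.0686  0.1903]
 [ 0.0279  0.1925]]
-100.17933351216045
165.40694793765908
78.54197995719349
-10.025850187996038
```

View pics/wrist5.png

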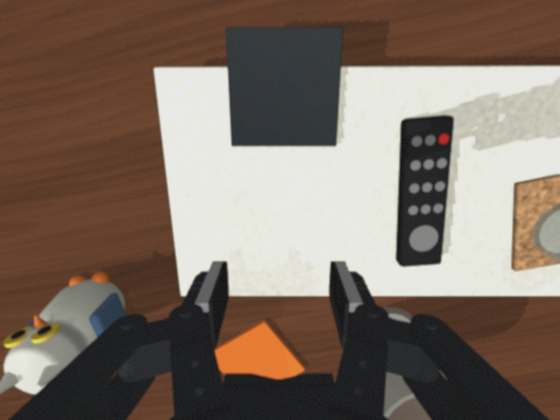

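View pics/side5.png

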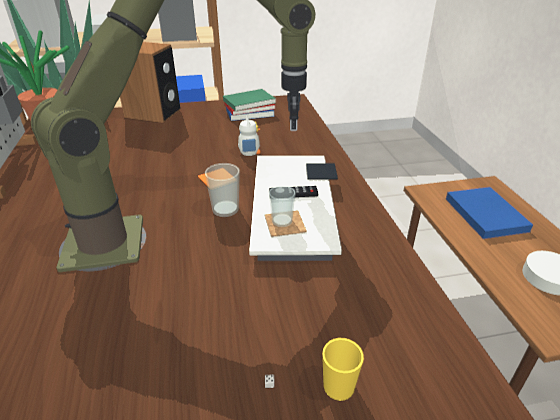

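The wrist view shows the slate's front edge level at about row 27 and its rear edge level on row 145, with the riser's edge on row 66. The side view shows the other objects where they were and the hand clear.

```bash
python3 -c "
from station import robot
print(robot.close_job())"
```

```text
the job is handed in; nothing more can be done
None
```

I pushed the slate about 105 mm across the riser with both half-open fingertips, which turned it square as it slid. I then backed the hand off, raised it clear and handed the job in at about 9 s of robot time.

- **Overhang:** The last wrist view puts the front edge 28 to 31 mm past the riser's far edge and the rear edge 68 to 69 mm inside it. The fingertip position at the end of the push agrees at about 30 mm.
- **Squareness:** The rear edge lies within about 0.2° of the riser's. The automatic fit of the front edge read about 1.3° off, but a dark shadow on the wood spoiled its outline there. In the picture it looks level, and it was square when measured just before the final 6 mm push.
- **Heights:** Measured from two views, the slate's top came out at 53 to 57 mm, against the 58 mm expected. I set the pushing height by touching the riser instead (about 5 N).
- **Other objects:** The remote, the cork with its glass, the owl, the dice cup and the die look unmoved in the pictures. I did not measure their positions again.

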